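# Load the demagnetiser tray and switch it on

## Robot

A 7-joint arm with a two-finger parallel gripper is mounted at the origin on the work surface. World frame = base frame: x ahead of the robot, y to its left, z up, the work surface at z = 0. Lengths are in m, angles in rad, forces in N, time in s.
With the tool pointing down it reaches from about 0.4 to 0.9 m from the base axis. Payload 5.5 kg.
Tool frame: the origin (TCP) lies midway between the tips of the shut fingers; the grasp point (between the pads) lies 19 mm behind it (manip.grip_depth is the distance from the TCP to the grasp point, in m); z points along the fingers, x is the direction in which the jaws open and shut, and the axes are right-handed (so a half turn about z gives the same grasp; the last joint's range is limited). The gripper opens to 92 mm and grips with 3 to 60 N. Pads are 19 mm wide; open, the fingers measure 130 mm over their backs; the gripper's body (75 mm by 190 mm) begins 47 mm behind the grasp point.
Start: joints at [-1.084, 0.501, -0.427, 1.55, 0.221, 1.138, -0.21], TCP at [0.144, 0.634, 0.227] pointing down, gripper open.
Joint ranges: [-2.88, 2.88], [-0.31, 2.03], [-1.54, 1.56], [0.2, 2.42], [-1.41, 4.55], [0.19, 2.02], [-2.57, 2.57]. Speed limits (rad/s): [2.57, 2.57, 3.14, 3.14, 3.14, 3.14, 3.14].

## Interface

Orientations are given as a unit quaternion [x, y, z, w].
In Python, from bench import manip, effector, viewer gives the robot as it stands. Calls block until the motion is done:
- manip.move_pose(position, orientation): joint-space move of the TCP to a pose.
- manip.servo_line(position, ori=None, vel=0.15): straight line of the TCP; ori=None keeps the orientation; vel is the mean speed in m/s.
- manip.movej(angles): joint-space move.
- effector.open_jaws() and effector.close(f_grip=None): open the fingers fully, or close them until they stop; f_grip is the grip in N (None keeps the last).
- manip.sleep(seconds).
- manip.solve_ik(position, orientation): joint angles nearest the present ones, or None.
- viewer.get_image(name): name is "side" or "top"; returns the picture (384x512x3 uint8, red, green, blue); there is no depth.
- viewer.get_calibration(name): a dict with "vfov" (degrees; the focal length in pixels is half the picture's height over the tangent of half this angle, whatever the lens; pixels are square), "cx", "cy" (the principal point, pixels), "eye" and "attitude" of the camera in the world. Camera axes: x right, y down, z forward; pixel columns grow to the right and rows downward; lengths in m; the calibration is good to about 2 mm. A picture is of the moment at which its call begins. get_calibration takes no time and is no camera call.
A pose or a line that the arm cannot do raises manip.PlanningError and nothing moves.
- manip.hand_in(): hands the job in, once; it reports no verdict.
Readings, each from a call of its own:
- manip.current_clock(): time.
- manip.current_q(): joint angles.
- manip.current_joint_velocities(): joint speeds.
- manip.current_tau(): joint torques, N m.
- manip.current_tool_pos(): TCP position.
- manip.current_tcp_rot(): TCP orientation.
- manip.current_force(): force on the tool from outside, world axes, zero at the start.
- manip.current_wrist_torque(): the same for the moment, N m.
- manip.current_finger_gap(): finger opening in m.
Only numpy, scipy, OpenCV 4.12 (cv2) and the standard library are available. Lean on these libraries where they do the work, as an engineer would, in place of code of your own. Each camera call takes 0.05 s, during which the arm holds its last target. There are 200 camera calls.

## Task

Lay the three loose steel parts - the spatula, the double-ended spanner and the L-shaped bracket - flat on the black tray top of the demagnetiser, each down between the low ribs that outline its own shape. Once all three are lying in place, flip the toggle switch fully over to on. Leave the solder spool, the bottle and the circuit board alone.

Things in the scene. Friction and masses are not known exactly. Their poses are not given: they have to be found in the camera images.
- tray: Fixed demagnetiser: flat grey box 224 (x) by 256 mm (y), black top (tray floor, grey inlay in each compartment) 40 mm above the bench. Aluminium ribs on it, 8 mm high, 6 mm thick, outline three compartments about 5 mm clear of the part all round, open beside each part's middle for the fingers. Origin at the centre of its underside, z up, x roughly away from the robot.
- tray_spatula (a point): Point on the tray floor where the spatula's origin belongs (tray frame 0, +85, 40 mm); axes parallel to the tray's. Spatula along the tray's x, blade towards +x; compartment 150 mm long, 44 mm wide around the blade and 24 mm wide at the handle's rear. No side ribs from x = -42 to +32 mm of this point.
- tray_spanner (a point): Point on the tray floor where the spanner's origin belongs (tray frame -80, -45, 40 mm); axes parallel to the tray's. The spanner lies along the tray's y, either way round: the compartment is 130 mm along y by 40 mm along x. No side ribs within 33 mm of this point along y.
- tray_bracket (a point): Point on the tray floor where the bracket's origin belongs (tray frame +60, -45, 40 mm); axes parallel to the tray's. Long leg along the tray's y with its corner towards +y, short leg along the tray's -x (bracket yaw = tray yaw + 90 degrees). No ribs beside the long leg from y = -29 to +37 mm of this point.
- spatula: Loose steel spatula lying flat, 140 mm long, 120 g. Handle 14 mm wide, 10 mm high, from x = -70 to +20 mm; flat blade 34 mm wide, 4 mm thick, from x = +20 to +70 mm. Origin on the underside at mid-length; x towards the blade, z up.
- spatula_grip (a point): Point on the spatula's handle to grip, near its centre of mass: x = -10 mm, 5 mm above the underside; grip across the handle (y).
- spatula_tip (a point): Middle of the spatula blade's front edge: x = +70 mm, 2 mm above the underside.
- spanner: Loose flat steel double open-ended spanner, 120 mm long, 8 mm thick, 100 g. Shank 12 mm wide, heads 30 mm wide at both ends, starting 30 mm from the middle. Origin at the centre of its underside, x along it, z up. Grip the shank at the middle, across it (y).
- bracket: Loose flat L-shaped steel bracket, 7 mm thick, both legs 20 mm wide, 150 g. Long leg 100 mm along x (-50 to +50 mm) with its centre line on y = 0; short leg at the +x end (x = 30 to 50 mm), reaching to y = +60 mm. Origin on the underside at the middle of the long leg; z up.
- bracket_grip (a point): Point on the bracket's long leg to grip: x = +6 mm, y = 0, 3.5 mm above the underside; grip across the long leg (y).
- bracket_end (a point): Middle of the end of the bracket's short leg: x = +40, y = +60 mm, 3.5 mm above the underside.
- switch_base: Fixed grey switch box, 70 mm (x) by 50 mm (y) by 25 mm high, origin at the centre of its underside. The toggle lever pivots 22 mm above the underside about the box's y axis. Off leans towards the box's -x end (towards the robot), on towards its +x end.
- switch (a joint): Angle of the toggle lever: 0 is fully off (leaning 0.5 rad to the box's -x), 1.0 rad is fully on (leaning 0.5 rad to +x). It stays where it is left; about 1 to 2 N at the ball moves it.
- switch_tip (a point): Centre of the black ball, 26 mm in diameter, at the top of the toggle lever, 55 mm from the pivot (rod 10 mm in diameter); about 70 mm above the bench when off or on.
- spool: Bystander: loose spool of solder, white flanges 54 mm in diameter, 40 mm high, beyond the tray. Origin at the centre of its underside.
- flask: Bystander: loose white plastic bottle, 48 mm in diameter, 100 mm high, beyond the tray. Origin at the centre of its underside.
- board: Bystander: loose green circuit board on an aluminium base plate 85 by 120 mm, with components up to 26 mm high, beyond the tray. Origin at the centre of its underside.
There are look-alikes about, which are no part of the job. What is shaped like the spatula but pink or yellow is not meant. What is shaped like the spanner but yellow is not meant.

How it is judged:
On the way, in this order (a step that is already met when the one before it is completed fails the run):
1. spatula, spanner and bracket all lie flat in their own compartments, let go, with the switch still off (horizontal distance between spatula and tray_spatula below 0.014 m and z of spatula in the frame of tray_spatula between -0.003 and 0.003 m and angle between each of spatula, spanner, bracket's own z axis and vertical below 0.06 rad and x of spatula_tip in the frame of tray_spatula above 0.055 m and y of spatula_tip in the frame of tray_spatula between -0.016 and 0.016 m and linear speed of each of spatula, spanner, bracket below 0.03 m/s and contact force between the fingers and spatula below 0.5 N and horizontal distance between spanner and tray_spanner below 0.014 m and z of spanner in the frame of tray_spanner between -0.003 and 0.003 m and angle between the x axis of spanner and the y axis of tray, either way round below 0.16 rad and contact force between the fingers and spanner below 0.5 N and horizontal distance between bracket and tray_bracket below 0.014 m and z of bracket in the frame of tray_bracket between -0.003 and 0.003 m and x of bracket_end in the frame of tray_bracket below -0.045 m and y of bracket_end in the frame of tray_bracket between 0.024 and 0.056 m and contact force between the fingers and bracket below 0.5 N and value of joint switch below 0.5 rad), for 0.2 s.
2. the toggle switch is flipped fully on (value of joint switch above 0.85 rad), for 0.2 s.
At the end, for the whole second after the job is handed in: All three parts lie released, at rest and flat (0.06 rad) on the tray floor (3 mm), within 14 mm of their places: spatula blade and bracket short leg pointing as described (ends within 16 mm sideways), spanner along the tray's y (0.16 rad); switch above 0.85 rad (horizontal distance between spatula and tray_spatula below 0.014 m and z of spatula in the frame of tray_spatula between -0.003 and 0.003 m and angle between each of spatula, spanner, bracket's own z axis and vertical below 0.06 rad and x of spatula_tip in the frame of tray_spatula above 0.055 m and y of spatula_tip in the frame of tray_spatula between -0.016 and 0.016 m and linear speed of each of spatula, spanner, bracket below 0.03 m/s and contact force between the fingers and spatula below 0.5 N and horizontal distance between spanner and tray_spanner below 0.014 m and z of spanner in the frame of tray_spanner between -0.003 and 0.003 m and angle between the x axis of spanner and the y axis of tray, either way round below 0.16 rad and contact force between the fingers and spanner below 0.5 N and horizontal distance between bracket and tray_bracket below 0.014 m and z of bracket in the frame of tray_bracket between -0.003 and 0.003 m and x of bracket_end in the frame of tray_bracket below -0.045 m and y of bracket_end in the frame of tray_bracket between 0.024 and 0.056 m and contact force between the fingers and bracket below 0.5 N and value of joint switch above 0.85 rad); the robot touches nothing.
It fails at once if the spool, the bottle or the circuit board is moved by more than 25 mm (distance of any of spool, flask, board from where it was at the start of the episode above 0.025 m).
It fails at once if the switch is flipped on before all three parts have been laid in place (value of joint switch above 0.85 rad and not ((horizontal distance between spatula and tray_spatula below 0.014 m and z of spatula in the frame of tray_spatula between -0.003 and 0.003 m and angle between spatula's own z axis and vertical below 0.06 rad and x of spatula_tip in the frame of tray_spatula above 0.055 m and y of spatula_tip in the frame of tray_spatula between -0.016 and 0.016 m) and (horizontal distance between spanner and tray_spanner below 0.014 m and z of spanner in the frame of tray_spanner between -0.003 and 0.003 m and angle between spanner's own z axis and vertical below 0.06 rad and angle between the x axis of spanner and the y axis of tray, either way round below 0.16 rad) and (horizontal distance between bracket and tray_bracket below 0.014 m and z of bracket in the frame of tray_bracket between -0.003 and 0.003 m and angle between bracket's own z axis and vertical below 0.06 rad and x of bracket_end in the frame of tray_bracket below -0.045 m and y of bracket_end in the frame of tray_bracket between 0.024 and 0.056 m))).
It also fails if it takes over 72 s, if anything falls off the work surface, if the arm or the gripper's body presses on something with over 40 N, if the wrist force passes 120 N, or if a joint passes its speed limit or range.

## Working session

There is one attempt and no reset: what is moved stays moved. The work goes in short steps, each a Python script; the robot and the scene stay as the last script left them, time stands still between calls to the robot, and variables do not carry over. Pictures are saved under pics/ and viewed, about 8 in all and at most 12, crops included, and the job is handed in when it is done.

```bash
mkdir -p pics; ls
python3 - <<'E'
from bench import manip, effector, viewer
import cv2
for n in("top","side"):
    im=viewer.get_image(n); cv2.imwrite(f"pics/{n}0.png",im[:,:,::-1]); print(n,viewer.get_calibration(n))
print(manip.current_tcp_rot(),manip.current_clock(),manip.grip_depth)
E
```

```text
pics
top {'vfov': 42.26985701998869, 'cx': 260.4078509088551, 'cy': 187.645076584671, 'eye': array([0.42477282, 0.05720655, 1.30011207]), 'attitude': array([-0.70351101,  0.70823716, -0.03616377,  0.04652486])}
side {'vfov': 44.790197971638065, 'cx': 257.4405485375407, 'cy': 189.04157048378212, 'eye': array([ 0.32694833, -0.92302995,  0.80265728]), 'attitude': array([ 0.88185069, -0.09921103,  0.05426035, -0.45776888])}
[ 7.81638372e-01  6.23731222e-01 -7.22055612e-04  5.45683947e-04] 0.1 0.0188
```

View pics/top0.png

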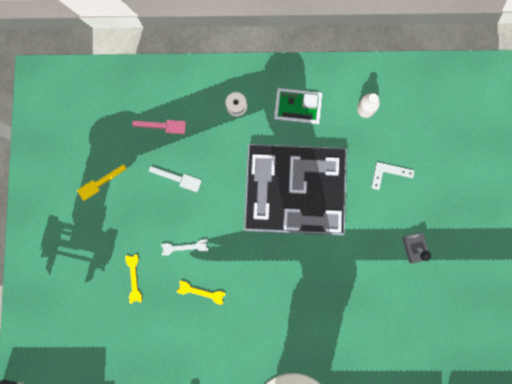

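View pics/side0.png

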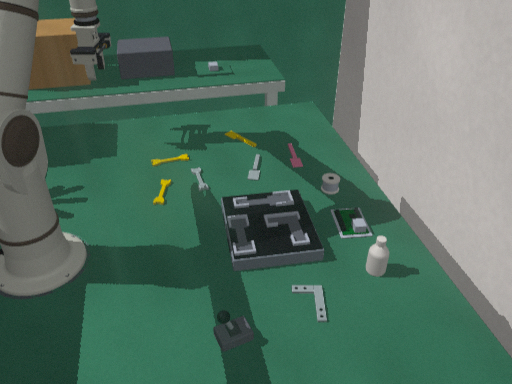

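The top view shows +x up and +y left. The candidates there are:
- **Spatula:** silver at (175,178), pink at (160,126), yellow at (103,182). The silver one is meant.
- **Spanner:** silver at (185,247), yellow at (133,278) and (202,292). The silver one is meant.
- **Bracket:** the only one, at (392,172).
- **Fixtures:** the tray is at (296,190) and the switch at (418,248).

Next I measure with masks and check in an enlarged crop.

```bash
cat > h.py <<'E'
from bench import manip, effector, viewer
import numpy as np, cv2
from scipy.spatial.transform import Rotation as R
def cam(n):
    c=viewer.get_calibration(n); f=192/np.tan(np.radians(c['vfov']/2))
    return f,np.array([c['cx'],c['cy']]),np.array(c['eye']),R.from_quat(c['attitude']).as_matrix()
def rays(n,px):
    f,c,e,A=cam(n); px=np.atleast_2d(px).astype(float)
    d=np.c_[(px-c)/f,np.ones(len(px))]@A.T; return e,d
def toplane(n,px,z):
    e,d=rays(n,px); return (e+d*((z-e[2])/d[:,2])[:,None])
def proj(n,P):
    f,c,e,A=cam(n); q=(np.atleast_2d(P)-e)@A; return q[:,:2]/q[:,2:]*f+c
def tri(p1,p2):
    e1,d1=rays('top',p1); e2,d2=rays('side',p2); d1=d1[0]; d2=d2[0]
    s=np.linalg.lstsq(np.c_[d1,-d2],e2-e1,rcond=None)[0]
    a=e1+d1*s[0]; b=e2+d2*s[1]; return (a+b)/2,np.linalg.norm(a-b)
def silver(im,roi,vmin=120,smax=60):
    hsv=cv2.cvtColor(im,cv2.COLOR_RGB2HSV); x0,y0,x1,y1=roi
    m=np.zeros(im.shape[:2],np.uint8); m[y0:y1,x0:x1]=((hsv[...,2]>vmin)&(hsv[...,1]<smax))[y0:y1,x0:x1]*255
    n,l,s,_=cv2.connectedComponentsWithStats(m)
    return (l==1+np.argmax(s[1:,4])) if n>1 else m>0
def axis(n,m,z):
    v,u=np.nonzero(m); P=toplane(n,np.c_[u,v],z)[:,:2]; c=P.mean(0)
    w,V=np.linalg.eigh(np.cov((P-c).T)); a=V[:,1]; return P,c,a
E
cat > m1.py <<'E'
from h import *
im=cv2.imread('pics/top0.png')[:,:,::-1].copy()
print('base',proj('top',[0,0,0]))
for k,roi,z in(('spatula',(140,155,212,200),.005),('spanner',(150,230,220,262),.008),('bracket',(362,155,425,200),.007)):
    m=silver(im,roi); P,c,a=axis('top',m,z); t=(P-c)@a; s=(P-c)@[-a[1],a[0]]
    rect=cv2.minAreaRect((P*1000).astype(np.float32))
    print(k,m.sum(),c,np.degrees(np.arctan2(a[1],a[0])),'t',t.min(),t.max(),'s',s.min(),s.max(),rect)
# tray: black low-saturation/dark + inlay/ribs: non-green
hsv=cv2.cvtColor(im,cv2.COLOR_RGB2HSV)
for nm,roi in(('tray',(235,135,360,245)),('switch',(395,225,440,270))):
    x0,y0,x1,y1=roi; g=(hsv[...,1]<90)
    m=np.zeros(g.shape,np.uint8); m[y0:y1,x0:x1]=g[y0:y1,x0:x1]
    m=cv2.morphologyEx(m,cv2.MORPH_OPEN,np.ones((3,3))) 
    v,u=np.nonzero(m); z=.04 if nm=='tray' else .025
    r=cv2.minAreaRect((toplane('top',np.c_[u,v],z)[:,:2]*1000).astype(np.float32)); print(nm,r)
a=cv2.resize(im[150:265,138:238],None,fx=4,fy=4,interpolation=cv2.INTER_CUBIC)
b=cv2.resize(im[140:265,240:440],None,fx=3.9,fy=3.9,interpolation=cv2.INTER_CUBIC)
cv2.imwrite('pics/crop1.png',a[:,:,::-1]); cv2.imwrite('pics/crop2.png',b[:,:,::-1])
E
python3 m1.py
```

```text
base [[292.11202262 417.08949473]]
spatula 485 [0.60284538 0.29078256] 70.0519652888668 t -0.05801839566701792 0.08467412594266321 s -0.01828167420485425 0.018209359544350413 ((606.6702270507812, 303.5896911621094), (142.61190795898438, 35.91692352294922), 71.08780670166016)
spanner 399 [0.42375794 0.2725911 ] 95.10283565524989 t -0.0598369424778205 0.06120941259283358 s -0.016247320781094567 0.016417231814986732 ((423.6170349121094, 273.26806640625), (32.29099655151367, 120.97691345214844), 5.337823390960693)
bracket 507 [ 0.61344641 -0.2606413 ] 101.41114430682104 t -0.06389453635800796 0.05374129533399319 s -0.034209796353216 0.03585939641049204 ((597.6860961914062, -269.9414367675781), (101.64386749267578, 73.23692321777344), 76.71837615966797)
tray ((569.4957275390625, -13.77679443359375), (258.1844482421875, 228.94601440429688), 87.13294982910156)
switch ((419.59136962890625, -318.5097351074219), (71.51426696777344, 59.050865173339844), 13.52707290649414)
```

View pics/crop1.png

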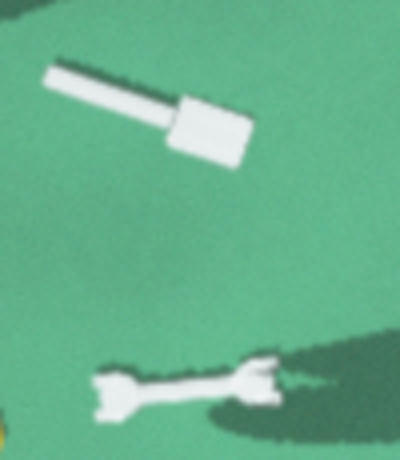

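View pics/crop2.png

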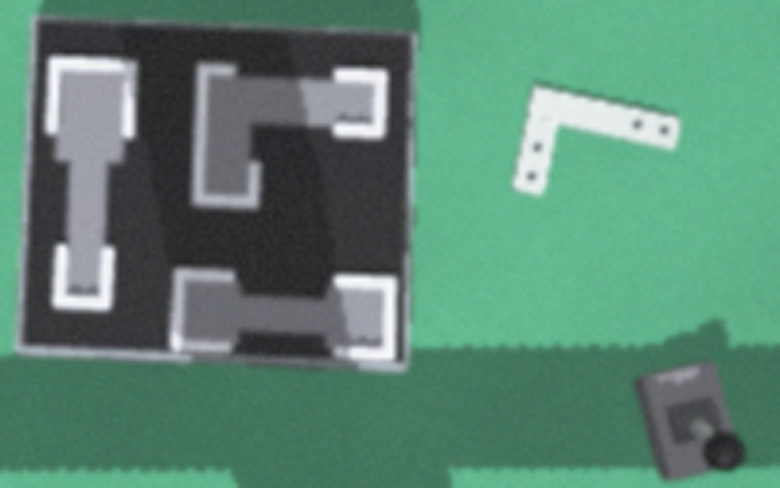

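The crops confirm the silver spatula with its blade to the lower right, the silver spanner, and the L bracket with its corner at upper left. The tray compartments match the description, and the switch lever leans towards the robot. Next I check the fitted poses with a projected overlay, and the reach for every pose.

```bash
cat > poses.py <<'E'
from h import *
def T(p,yaw,l): c,s=np.cos(yaw),np.sin(yaw); return np.array([p[0]+c*l[0]-s*l[1],p[1]+s*l[0]+c*l[1]])
D=np.radians
TR=((.5695,-.0138),D(-2.87))
SP=((.6067,.3036),D(-109.3)); SN=((.4236,.2733),D(95.3)); BR=((.6220,-.2757),D(76.7))
# name: part pose, grip x, target pose
J={}
for k,p,gx,loc,dy in(('spatula',SP,-.022,(0,.085),0),('spanner',SN,0,(-.08,-.045),D(90)),('bracket',BR,.003,(.06,-.045),D(90))):
    t=(T(*TR,loc),TR[1]+dy); J[k]=dict(pick=T(*p,(gx,0)),pyaw=p[1],place=T(*t,(gx,0)),tyaw=t[1],tgt=t)
def q(psi): return (R.from_euler('z',psi)*R.from_euler('x',np.pi)).as_quat()
shapes={'spatula':[(-70,7),(20,7),(20,17),(70,17),(70,-17),(20,-17),(20,-7),(-70,-7)],
'spanner':[(-60,15),(-30,15),(-30,6),(30,6),(30,15),(60,15),(60,-15),(30,-15),(30,-6),(-30,-6),(-30,-15),(-60,-15)],
'bracket':[(-50,10),(30,10),(30,60),(50,60),(50,-10),(-50,-10)]}
def draw(im,roi,s=4,parts=True):
    x0,y0,x1,y1=roi; b=cv2.resize(im[y0:y1,x0:x1],None,fx=s,fy=s,interpolation=cv2.INTER_CUBIC)[:,:,::-1].copy()
    def pl(p,yaw,sh,z,col):
        w=np.array([[*T(p,yaw,np.array(l)/1000),z] for l in sh]); u=((proj('top',w)-[x0,y0]+.5)*s).astype(int)
        cv2.polylines(b,[u],True,col,1)
    pl(*TR,[(112,128),(112,-128),(-112,-128),(-112,128)],.04,(0,0,255))
    for k,pp in(('spatula',SP),('spanner',SN),('bracket',BR)):
        pl(*J[k]['tgt'],shapes[k],.041,(0,0,255))
        if parts: pl(*pp,shapes[k],.007,(255,0,0))
    return b
E
python3 - <<'E'
from poses import *
im=cv2.imread('pics/top0.png')[:,:,::-1]
cv2.imwrite('pics/ov.png',draw(im,(140,135,430,265),2.75))
for k,j in J.items():
    for s in(90,-90):
        out=[]
        for pos,y,z in((j['pick'],j['pyaw'],.002),(j['place'],j['tyaw'],.043)):
            a=manip.solve_ik([*pos,z],q(y+D(s))); out.append(None if a is None else np.round(a,2))
        print(k,s,out)
s=cv2.imread('pics/side0.png')[:,:,::-1]
def dark(im,roi):
    x0,y0,x1,y1=roi; m=(im.max(2)<45)[y0:y1,x0:x1].astype(np.uint8); n,l,st,c=cv2.connectedComponentsWithStats(m); i=1+np.argmax(st[1:,4]); print(st[i]); return c[i]+[x0,y0]
a=dark(im,(412,240,440,270)); b=dark(s,(212,305,234,326)); print(a,b,tri(a,b))
E
```

```text
spatula 90 [array([-0.52,  0.8 , -0.  ,  1.56,  0.  ,  0.78, -0.86]), array([-0.04,  0.56, -0.18,  1.92,  0.15,  0.68,  1.21])]
spatula -90 [array([-0.17,  0.87, -0.53,  1.55,  0.53,  0.87,  1.91]), array([-0.41,  0.57,  0.29,  1.93, -0.25,  0.67, -1.58])]
spanner 90 [array([-0.14,  0.65, -0.6 ,  2.04,  0.61,  0.63,  2.08]), array([-0.88,  1.06,  1.35,  2.11, -1.22,  1.14, -2.1 ])]
spanner -90 [array([-0.57,  0.56, -0.07,  2.06,  0.08,  0.52, -0.6 ]), array([-0.13,  0.48,  0.23,  2.09, -0.19,  0.59,  0.18])]
bracket 90 [array([-0.36,  1.34,  1.34,  1.63, -1.34,  1.34, -2.16]), array([-0.74,  1.21,  1.35,  1.76, -1.25,  1.3 , -2.26])]
bracket -90 [array([-0.09,  0.91,  0.7 ,  1.62, -0.71,  0.88,  0.66]), array([-0.09,  0.66,  0.19,  1.74, -0.17,  0.76,  0.14])]
[10 12  5  4 10]
[ 5  6 13 12 74]
[423.6 253.1] [224.56756757 317.09459459] (array([ 0.40420473, -0.32228822,  0.07220131]), np.float64(0.0023567605665697215))
```

View pics/ov.png

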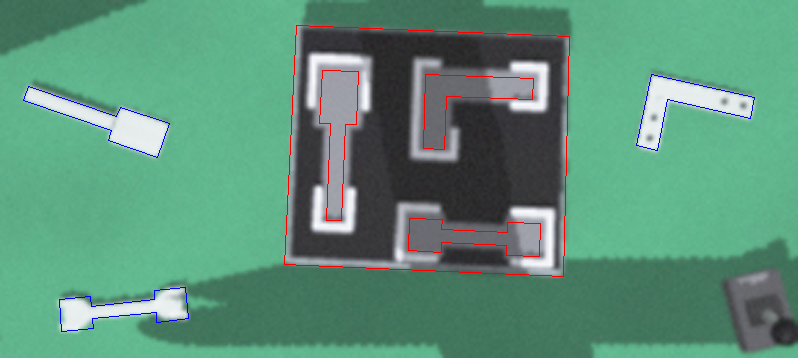

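The overlay matches the parts and compartments to about 1 px. I pick and place the spatula first.

```bash
cat > pp.py <<'E'
from poses import *
def pickplace(k,s,z0=.002,zp=.0425):
    j=J[k]; a=q(j['pyaw']+D(s)); b=q(j['tyaw']+D(s)); P=j['pick']; L=j['place']
    manip.move_pose([*P,.08],a); manip.servo_line([*P,z0],vel=.12)
    effector.close(f_grip=40); g=manip.current_finger_gap(); print(k,'gap',g,manip.current_clock())
    manip.servo_line([*P,.10],vel=.2)
    if manip.current_finger_gap()<.004: print('LOST'); return False
    manip.move_pose([*L,.10],b); manip.servo_line([*L,.056],vel=.15)
    f0=manip.current_force(); manip.servo_line([*L,zp],vel=.04)
    print('dF',manip.current_force()-f0,manip.current_tool_pos(),L,manip.current_finger_gap(),manip.current_clock())
    return True
def release(L):
    effector.open_jaws(); manip.servo_line([*L,.12],vel=.2); print(manip.current_clock())
E
python3 - <<'E'
from pp import *
pickplace('spatula',90)
E
```

```text
spatula gap 0.01333192126252883 4.1833
dF [-0.59011336  1.48745682  1.63574829] [0.55172071 0.07219293 0.04246446] [0.55178354 0.07219493] 0.013704625251405464 7.4667
```

Run:
```python
from pp import *
release(J['spatula']['place'])
pickplace('spanner',-90); release(J['spanner']['place'])
pickplace('bracket',-90); release(J['bracket']['place'])
manip.move_pose([.38,-.20,.2],q(D(15+180)))
im=viewer.get_image('top'); cv2.imwrite('pics/t1.png',im[:,:,::-1])
cv2.imwrite('pics/ov1.png',draw(im,(240,135,440,275),4,False))
s=viewer.get_image('side'); cv2.imwrite('pics/s1.png',s[:,:,::-1])
print(manip.current_clock())
```

```text
9.3083
spanner gap 0.011057764552839099 12.8833
dF [ 0.33339559 -0.42068023  0.12510791] [ 0.4872397  -0.05480181  0.04243278] [ 0.48734719 -0.05473796] 0.011322033768451789 15.7167
17.5833
bracket gap 0.01926230771550274 20.525
dF [-0.0175564  -0.09518926 -0.29737358] [ 0.62727373 -0.05866728  0.04245773] [ 0.6273218  -0.05875152] 0.019159976888936586 22.9583
24.725
26.85
```

View pics/ov1.png

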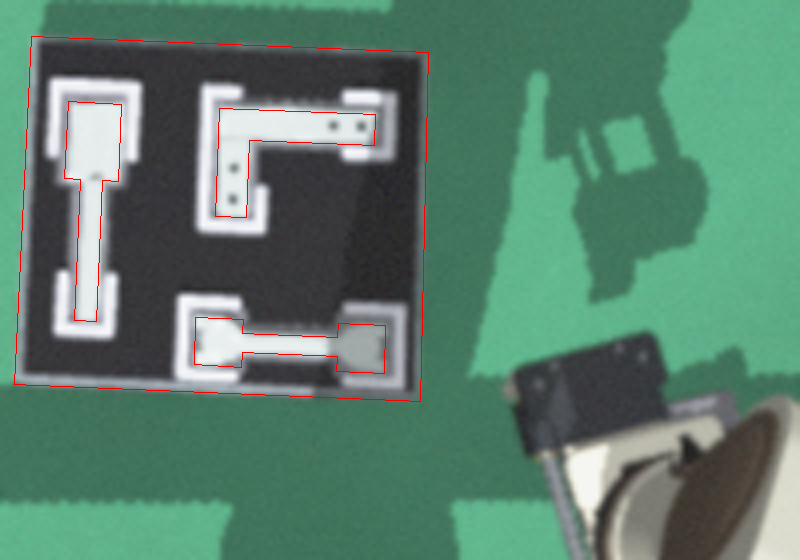

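All three parts sit centred in their compartments. Next I view the side crop to check they lie flat and to locate the ball again.

Run:
```python
from h import *
im=cv2.imread('pics/s1.png'); cv2.imwrite('pics/s1c.png',cv2.resize(im[180:360,200:360],None,fx=3.3,fy=3.3,interpolation=cv2.INTER_CUBIC))
p,e=tri([425.6,255.4],[224.2,317.1]); print(p,e)
print(tri([425.1,255],[224.6,317.1]))
```

```text
[ 0.40086778 -0.32570575  0.07678005] 0.001981925149675046
(array([ 0.40178227, -0.32490634,  0.07559512]), np.float64(0.0019180195627801655))
```

View pics/s1c.png

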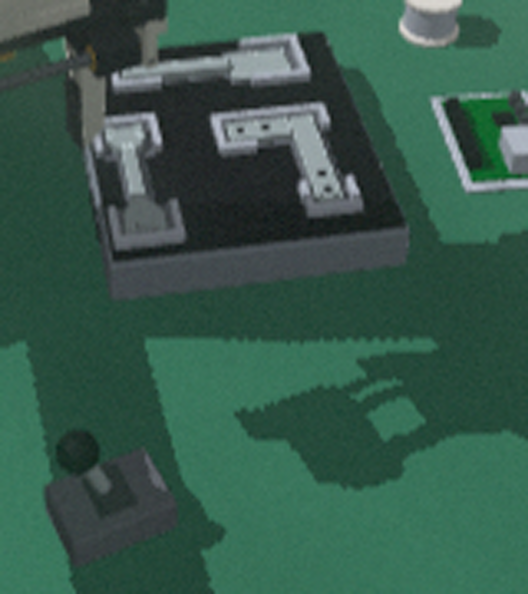

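The side view shows all three parts flat below the rib tops, with the ball at crop (77,452), still off. Now I push the toggle.

Run:
```python
from poses import *
b=toplane('top',[425.4,255.3],.07)[0,:2]; y=D(15); print(b)
Q=q(y-D(90)); at=lambda d:T(b,y,(d,0))
effector.close(f_grip=10)
manip.move_pose([*at(-.05),.14],Q); manip.servo_line([*at(-.05),.062],vel=.15)
f0=manip.current_force()
for d in(-.02,0,.015,.023,.028):
    manip.servo_line([*at(d),.062],vel=.05); f=manip.current_force()-f0; print(d,np.round(f,2))
    if np.linalg.norm(f)>8: break
manip.servo_line([*at(d-.06),.062],vel=.1); manip.servo_line([*at(d-.06),.2],vel=.25)
manip.move_pose([.40,-.12,.25],Q)
print(manip.current_clock())
t=viewer.get_image('top'); s=viewer.get_image('side')
c=cv2.resize(t[225:275,395:445],(400,400),interpolation=cv2.INTER_CUBIC); e=cv2.resize(s[295:350,205:260],(400,400),interpolation=cv2.INTER_CUBIC)
cv2.imwrite('pics/sw.png',np.hstack([c,e])[:,:,::-1])
cv2.imwrite('pics/t2.png',t[:,:,::-1]); cv2.imwrite('pics/s2.png',s[:,:,::-1])
```

```text
[ 0.39998975 -0.32724056]
-0.02 [ 0.87  0.76 -0.13]
0 [ 0.17 -0.77  0.08]
0.015 [-0.12  1.79  0.03]
0.023 [-1.02  0.73  0.07]
0.028 [-10.39  -1.93   5.39]
35.3167
```

View pics/sw.png

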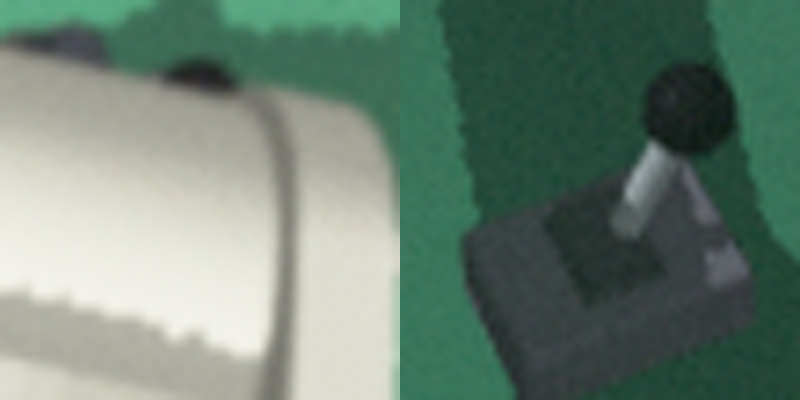

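The lever now leans to +x, with the ball at side-view pixel (244.9,309.7), and the force rose to about 10 N at the stop. I confirm the lever angle and the tray from fresh images before handing in.

Run:
```python
from poses import *
a=toplane('side',[[223.7,317.0],[244.9,309.7]],.07); d=a[1]-a[0]; print(a,np.linalg.norm(d)*1000,np.degrees(np.arctan2(d[1],d[0])))
manip.move_pose([.38,.25,.3],q(D(-75)))
im=viewer.get_image('top'); b=draw(im,(240,135,440,275),4,False); cv2.imwrite('pics/fin.png',b); print(manip.current_clock())
```

```text
[[ 0.40163703 -0.31976396  0.07      ]
 [ 0.44597651 -0.31109919  0.07      ]] 45.17818153806294 11.057331456144118
36.8667
```

View pics/fin.png

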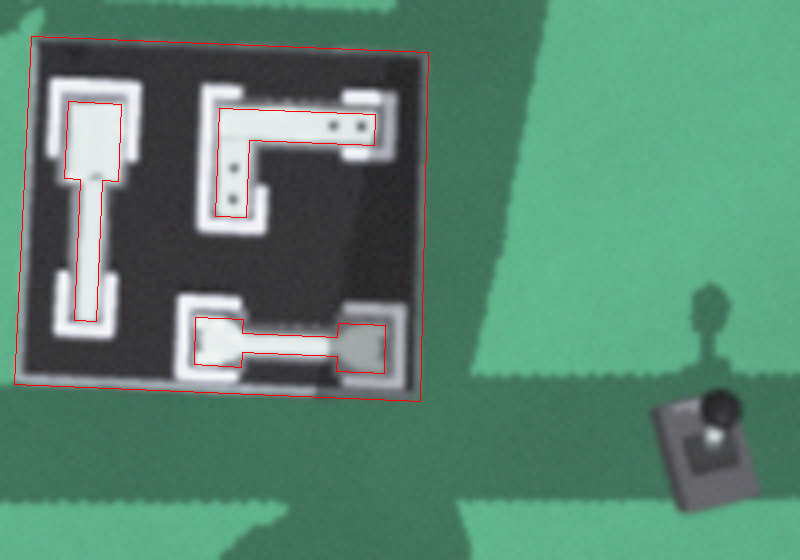

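The ball travel comes out at about 45–47 mm against 52.7 mm for the full throw, so I can't call it fully on. I push once more, level with the ball's centre, until there is a firm stop.

Run:
```python
from poses import *
b=np.array([.400,-.3272]); y=D(15); Q=q(y-D(90)); at=lambda d:T(b,y,(d,0))
manip.move_pose([*at(-.02),.16],Q); manip.servo_line([*at(-.02),.068],vel=.15)
manip.servo_line([*at(.015),.068],vel=.08); f0=manip.current_force()
for d in np.arange(.020,.042,.002):
    manip.servo_line([*at(d),.068],vel=.04); f=manip.current_force()-f0; p=manip.current_tool_pos(); print(round(d,3),np.round(f,1),np.round((p[:2]-b)@[np.cos(y),np.sin(y)],4))
    if np.linalg.norm(f)>22: break
manip.servo_line([*at(d-.06),.068],vel=.15); manip.servo_line([*at(d-.06),.2],vel=.25)
manip.move_pose([.38,.25,.3],Q)
im=viewer.get_image('top'); s=viewer.get_image('side'); print(manip.current_clock())
cv2.imwrite('pics/t3.png',im[:,:,::-1]); cv2.imwrite('pics/s3.png',s[:,:,::-1])
c=cv2.resize(im[220:270,395:445],(400,400),interpolation=cv2.INTER_CUBIC); e=cv2.resize(s[295:350,205:260],(400,400),interpolation=cv2.INTER_CUBIC)
cv2.imwrite('pics/sw3.png',np.hstack([c,e])[:,:,::-1])
```

```text
0.02 [-1.8 -0.5  0.8] 0.02
0.022 [-1.3  0.1  0.4] 0.022
0.024 [-5.1 -0.5  1.4] 0.0232
0.026 [-8.2 -0.5  3.6] 0.0236
0.028 [-11.1  -1.6   6.7] 0.0238
0.03 [-14.9  -2.6   8.8] 0.024
0.032 [-19.6  -2.9  12.4] 0.0242
45.5917
```

View pics/sw3.png

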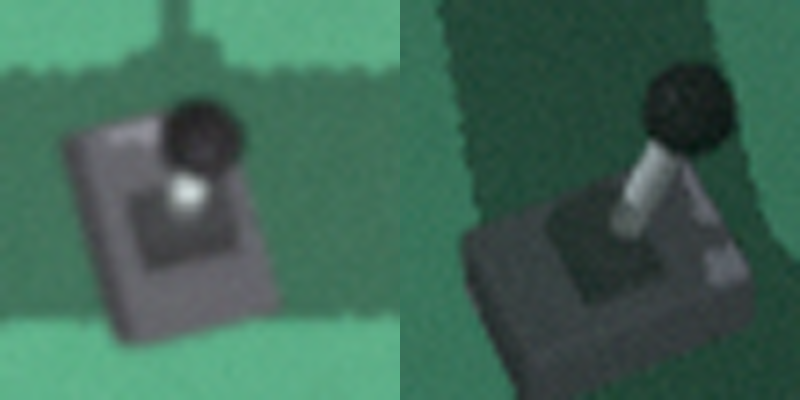

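The tool stalled at +24 mm while the force climbed to about 23 N, where 1–2 N moves the lever. The ball stayed in the same pixels as before, so the lever is against its mechanical stop. I hand in.

```bash
python3 -c "
from bench import manip
manip.hand_in(); print(manip.current_clock())"
```

```text
the job is handed in; nothing more can be done
the job is handed in; nothing more can be done
```

I laid the silver spatula, spanner and bracket in their compartments, flipped the toggle and handed in at about 46 s. No verdict is reported on hand-in.

- **Parts:** The last top view that included the tray (37 s) shows all three within about 1–2 mm of their fitted places. A side view before the toggle push showed them flat below the rib tops. The contact-force changes on set-down were small, at most about 2.3 N.
- **Toggle:** One check disagreed. The images put the ball's travel at about 45–47 mm, against 52.7 mm for the full throw, which could mean the lever was only at the 0.85 rad threshold. I pushed again level with the ball: the tool stalled while the force climbed to about 23 N and the ball did not move. I take that as the mechanical stop, and the shortfall as pixel and height error.
- **Spool, bottle and circuit board:** I never approached them. I did not measure their positions again at the end.

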